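Set the throwing gauge to the master pot

TASK

Set the throwing gauge from the master pot on the banding wheel: bring its raised arm down until you feel the tip just touch the pot's rim, no more than a light touch, and leave the arm there. Then slide the pot out from under the tip so the setting is not lost, and stand it gently, upright, wholly on the free end of the ware board. Leave the cups, the bowl and the takeaway cup where they are.

Things in the scene. Friction and masses are not known exactly. Their poses are not given: they have to be found in the camera images.
- pot: the master pot: a plain straight-sided open stoneware cylinder, 100 mm outside diameter, 95 mm tall, wall 9 mm with a flat rim, inner floor 9 mm up, 0.4 to 0.65 kg, loose. Stands upright at the start, centred within 2 mm on the wheel. Too wide to span: pinch the wall at the rim from above. Origin at the centre of its underside, z up.
- wheel: head of the banding wheel, a flat aluminium disc 200 mm across and 10 mm thick on a spindle, free to turn about the vertical with slight friction; its height above the table differs from run to run (58 to 82 mm). Its foot is fixed to the table. Origin at the centre of the disc's top face, z up.
- gauge: stand of the throwing gauge, fixed: round cast foot 110 mm across, a 14 mm post to 227 mm high, a clamp with wing knob. Origin on the table under the hinge (post and foot centre stand 20 mm to -y of it), x along the arm towards the wheel's centre, z up. The hinge lies 246 mm (within 3) from the wheel's axis, so the tip comes down on the rim at the pot's side nearest the stand.
- gauge_arm (a joint): the gauge arm's hinge angle in rad: 0 = arm level, growing as the arm is raised; range -0.30 to 0.80, starts raised 0.40 to 0.65; the tip meets the rim between about -0.07 and 0.07. A stiff friction hinge that takes about 0.4 N m to turn (about 3 to 4 N pressing down 100 mm from the hinge), and stays where it is left.
- gauge_hinge (a point): point on the hinge axis, in the middle of the arm, 189 mm above the table.
- bar_push (a point): point on the top face of the arm, 115 mm from the hinge. The arm is a plain aluminium bar, 12 mm wide and 10 mm high, from a round counterweight 72 mm behind the hinge to 140 mm ahead of it; press down or pinch the bar here.
- pointer: flexible end of the arm: a thin spring-steel leaf, 10 mm wide, running on from the bar's end (140 mm from the hinge), with a black rubber tip, 12 mm thick, 20 mm long, hanging from it 200 mm from the hinge. The leaf yields: once the tip touches, about 1.5 N per mm. More than 8 N between tip and pot is too hard. Origin at the leaf's root.
- pointer_tip (a point): the lowest point of the rubber tip: 200 mm along the arm from the hinge and 24 mm below the arm's centre line. This is the height that the gauge is set to.
- board: the ware board, a plywood board 400 x 180 x 18 mm lying on the table, fixed. Origin at the centre of its underside, x along its length away from the robot, z up; top face at 18 mm.
- board_free (a point): point on the board's top face at the middle of its free end, 110 mm from the board's centre towards the robot.
- cup0: finished cup on the board near its middle, 78 mm across, 80 mm tall, 0.25 kg, loose. Origin at the centre of its underside.
- cup1: second such cup, at the board's far end. Origin at the centre of its underside.
- bowl: open bowl with a fluted rim, 145 mm across, 60 mm tall, loose on the table beyond the wheel. Origin at the centre of its underside.
- tumbler: closed takeaway cup with a flat lid, 84 mm across, 122 mm tall, loose on the table beyond the wheel, between the bowl and the board. Origin at the centre of its underside.
Not all that is in view belongs to the job. What is shaped like the pot but purple is not meant.

How it is judged (in metres and radians):
On the way, in this order (a step that is already met when the one before it is completed fails the run):
1. the tip is brought down to touch the rim of the pot while the pot stands on the wheel (contact force between pointer and pot above 0.2 N and horizontal distance between pot and wheel below 0.01 m and z of pointer_tip in the frame of wheel between 0.089 and 0.101 m and angle between pot's own z axis and vertical below 0.05 rad), for 0.2 s.
2. the pot is taken away from the wheel (horizontal distance between pot and wheel above 0.12 m), for 0.1 s.
At the end, for the whole second after the job is handed in: The tip stands at the rim's height on the wheel (95 mm above the wheel head, within 3 mm), the arm still; the pot stands upright at rest on the board, on its free (robot-side) half, its centre at least 40 mm in from the end and 45 mm in from the long edges (z of pointer_tip in the frame of wheel between 0.092 and 0.098 m and velocity of joint gauge_arm between -0.02 and 0.02 rad/s and x of pot in the frame of board between -0.16 and 0 m and y of pot in the frame of board between -0.045 and 0.045 m and z of pot in the frame of board between 0.015 and 0.022 m and angle between pot's own z axis and vertical below 0.06 rad and linear speed of pot below 0.02 m/s and angular speed of pot below 0.2 rad/s); the robot touches nothing.
It fails at once if the tip is pressed on the pot with more than 8 N (contact force between pointer and pot above 8 N).
It fails at once if the pot is tipped by more than 30 degrees (angle between pot's own z axis and vertical above 0.52 rad).
It fails at once if the pot is banged down on the board (over 60 N), or dropped from more than about 10 mm (contact force between pot and board above 60 N or (contact force between the fingers and pot below 0.05 N and linear speed of pot above 0.45 m/s)).
It fails at once if a cup on the board is moved by more than 30 mm (distance of any of cup0, cup1 from where it was at the start of the episode above 0.03 m).
It fails at once if the bowl or the takeaway cup is moved by more than 30 mm (distance of any of bowl, tumbler from where it was at the start of the episode above 0.03 m).
It also fails if it takes over 56 s, if anything falls off the work surface, if the arm or the gripper's body presses on something with over 40 N, if the wrist force passes 120 N, or if a joint passes its speed limit or range.

ROBOT

A 6-joint arm with a two-finger parallel gripper is mounted at the origin on the work surface. World frame = base frame: x ahead of the robot, y to its left, z up, the work surface at z = 0. Lengths are in mm, angles in rad, forces in N, time in s.
With the tool pointing down it reaches from about 325 to 750 mm from the base axis. Payload 7.6 kg.
Tool frame: the origin (TCP) lies midway between the tips of the shut fingers; the grasp point (between the pads) lies behind it (arm.tcp_to_grasp is the z of the grasp point in the tool frame, in mm); z points along the fingers, y is the line along which they close (so a half turn about z gives the same grasp; the last joint's range is limited). The gripper opens to 85 mm and grips with 20 to 120 N. Pads are 22 mm wide; open, the fingers measure 114 mm over their backs; the gripper's body (76 mm by 85 mm) begins 54 mm behind the grasp point. The pads swing forward as they close: fully open they stand 13 mm farther back than shut.
Start: joints at [1.084, 0.052, 1.401, -0, 1.689, -0.07], TCP at [212.526, 480.082, 231.323] pointing down, gripper open.
Joint ranges: [-2.9, 2.9], [-0.91, 2.17], [0.12, 2.37], [-1.06, 4.2], [0.26, 2.73], [-2.93, 2.93]. Speed limits (rad/s): [2.57, 2.57, 3.01, 3.14, 3.14, 3.14].

INTERFACE

Orientations are given as a unit quaternion [w, x, y, z].
In Python, from plant import arm gives the robot as it stands.
- The arm moves only by the tool arm_command, never from a script. Its argument "increments" is text: rows parted by semicolons, each of 6 numbers parted by spaces: the shift along the tool's x, y, z as a fraction of full scale, then the turn, a rotation vector about the tool's x, y, z as a fraction of full scale. A call has 1 to 20 rows; each row is the pose to reach, as a shift and turn from the pose commanded when the call began, along the tool's axes at that moment, turning the shorter way round; what a row does not reach only later rows make up. Full scale, the value 1, is 10 cm for a shift and 180 degrees for a turn. A row lasts 1/12 s, in which the tool goes at most 41.7 mm and 7.16 degrees, less where a joint would pass 70% of its speed; a pose out of reach is approached as far as the arm can. A call with a number of a shift or a turn outside -1 to 1 is refused whole. A call with a gripper value outside its range is refused whole. "grip" is the opening, from -1 (shut) to 1 (fully open), set as the call begins (left out, the last holds). The fingers move at their own pace and stop on an object; "grip_force" is the grip in N (left out, the last holds). Time passes only in rows, so rows that repeat a pose let the fingers close. It gives the time, the measured TCP pose, the force, the opening and the grip force at its end, in the units of the state.
- arm.state(): the state, without advancing time (a new reading comes with each control period).
- arm.snapshot(name): name is "scene" or "top"; returns a dict with "img" (384x512x3 uint8, blue, green, red), "camera_matrix" (3x3 intrinsics, pixels), "view" (4x4, takes a point from world to camera coordinates). Camera axes: x right, y up, looking along -z (the intrinsics and any distortion apply to the point x, -y, -z); pixel columns grow to the right and rows downward; lengths in mm; the calibration is good to about 2 mm. A picture is of the moment at which its call begins. There is no depth.
- arm.hand_in(): hands the job in; it is judged then, once.
Trained networks look in a picture, given as the dict that the camera call returned (one of the last four; its "shot" number tells which), for a name from the list of things; names that differ only in an ending like _2 or _b are one class to them, and where a whole thing is asked for, a point or a joint stands for the part that bears it (a point fixed in the world has none). Each returns a list of dicts, best first, with "confidence" (0 to 1); they miss things now and then, are a little off and sometimes report something else, mostly with a low value. They report only what shows in the picture. A call takes as long as a camera call. They do not tell look-alikes from the thing itself.
- arm.spot_in(thing, picture): "centre" ([column, row] in pixels, amid what is visible of it).
- arm.spot_point(thing, picture): "centre" ([column, row] in pixels: a listed point, or the origin of a listed thing).
The state is a dict: "clock": time; "qpos": joint angles; "qd": joint speeds; "tau": joint torques, N m; "tcp_pos": TCP position; "tool_rot": TCP orientation; "force": force on the tool from outside, world axes, zero at the start; "ft_torque": the same for the moment, N m; "finger_gap": opening from 0.0 (shut) to 1.0 (fully open); "grasp_force": force on a finger pad.
Only numpy, scipy, OpenCV 4.12 (cv2) and the standard library are available. Lean on these libraries where they do the work, as an engineer would, in place of code of your own. Each camera call takes 0.05 s, during which the arm holds its last target. There are 200 camera calls.

## Working session

There is one attempt and no reset: what is moved stays moved. The work goes in short steps, Python scripts to look and compute and a tool call to move; the robot and the scene stay as the last step left them, time stands still between calls to the robot, and variables do not carry over. Pictures are saved under pics/ and viewed, at most 10 in all, crops included, and the job is handed in when it is done.

Besides the shell and the picture viewer there is one more tool, called after "Call:" as name(argument=value, ...), one argument or row to a line, values as JSON. arm_command: Moves the arm, as the interface text tells. Shift numbers are shares of 10 cm and turn numbers shares of 180 degrees, none past 1 either way. Its arguments: {"type":"object","properties":{"increments":{"type":"string"},"grip":{"type":"number"},"grip_force":{"type":"number"}},"required":["increments"]}

```bash
mkdir -p pics
cat > h.py <<'E'
import numpy as np, cv2
from plant import arm
def snap(n):
    return arm.snapshot(n)
def proj(s,p):
    c=s["view"]@np.append(p,1); q=s["camera_matrix"]@np.array([c[0],-c[1],-c[2]]); return q[:2]/q[2]
def ray(s,uv):
    d=np.linalg.inv(s["camera_matrix"])@np.array([uv[0],uv[1],1.]); V=np.array(s["view"]); R=V[:3,:3]
    return -R.T@V[:3,3], R.T@np.array([d[0],-d[1],-d[2]])
def atz(s,uv,z):
    o,d=ray(s,uv); return o+d*(z-o[2])/d[2]
def tri(a,ua,b,ub):
    o1,d1=ray(a,ua);o2,d2=ray(b,ub)
    t=np.linalg.lstsq(np.c_[d1,-d2],o2-o1,rcond=None)[0]
    p,q=o1+t[0]*d1,o2+t[1]*d2
    return (p+q)/2,np.linalg.norm(p-q)
E
python3 - <<'E'
from h import *
np.set_printoptions(precision=1,suppress=True)
print(arm.state(),arm.tcp_to_grasp)
S={n:snap(n) for n in("scene","top")}
for n in S: print(n,S[n].keys(),S[n]["camera_matrix"],ray(S[n],(256,192)))
cv2.imwrite("pics/a.png",np.hstack([S["scene"]["img"],S["top"]["img"]])[:, :])
for n in S: cv2.imwrite(f"pics/{n}0.png",cv2.resize(S[n]["img"],(800,600),interpolation=cv2.INTER_CUBIC))
for t in "pot wheel gauge gauge_hinge bar_push pointer pointer_tip board board_free cup0 bowl tumbler".split():
    for n in S:
        print(t,n,[(np.array(r["centre"]),round(r["confidence"],2)) for r in arm.spot_point(t,S[n])[:3]])
    try:print("   ",tri(S["scene"],arm.spot_point(t,S["scene"])[0]["centre"],S["top"],arm.spot_point(t,S["top"])[0]["centre"]))
    except IndexError:pass
print(arm.state()["clock"])
E
```

```text
{'clock': 0.0, 'qpos': array([ 1.1,  0.1,  1.4, -0. ,  1.7, -0.1]), 'qd': array([-0.,  0.,  0., -0., -0.,  0.]), 'tau': array([ -0. , -38.2, -36. ,  -0. ,   0. ,  -0. ]), 'tcp_pos': array([212.4, 479.8, 230.5]), 'tool_rot': array([-0. ,  0.2,  1. , -0. ]), 'force': array([-0.8,  0.1, -0.8]), 'ft_torque': array([-0.,  0.,  0.]), 'grasp_force': 0.0, 'finger_gap': 1.0017175417555628} -18.700000000000003
scene dict_keys(['img', 'camera_matrix', 'view', 'shot']) [[494.7   0.  253.4]
 [  0.  494.7 187.7]
 [  0.    0.    1. ]] (array([1322.2,  363.1, 1255.2]), array([-0.6, -0.3, -0.8]))
top dict_keys(['img', 'camera_matrix', 'view', 'shot']) [[475.4   0.  256.9]
 [  0.  475.4 189.9]
 [  0.    0.    1. ]] (array([ 308. ,    9.5, 1454.7]), array([ 0.1, -0. , -1. ]))
pot scene [(array([383.4, 187. ]), 0.74), (array([265.9, 214.5]), 0.68)]
pot top [(array([148.5, 277.1]), 0.85), (array([238. , 173.1]), 0.67)]
    (array([239.2, 317.2,  -8.9]), np.float64(10.49447317914207))
wheel scene [(array([265.7, 219.4]), 0.94)]
wheel top [(array([238.5, 171.1]), 0.93)]
    (array([557.9,  44.4,  60.8]), n
[... 1023 characters left out ...]
592655321442))
board_free scene [(array([193.2, 171.9]), 0.7)]
board_free top []
cup0 scene [(array([164.7, 191.7]), 0.75), (array([139.4, 223. ]), 0.75)]
cup0 top [(array([347.2, 173.9]), 0.98), (array([357.8, 131.8]), 0.87), (array([184.7, 169.4]), 0.61)]
    (array([ 565.1, -294.8,   18.6]), np.float64(13.945803952323892))
bowl scene [(array([261.1, 299.1]), 0.81)]
bowl top [(array([219. , 113.1]), 0.78)]
    (array([758.9, 116.3, -21.8]), np.float64(6.889796684130997))
tumbler scene [(array([138.8, 219.1]), 0.7), (array([209.5, 266.3]), 0.61)]
tumbler top [(array([347. , 170.6]), 0.35), (array([215.1, 114.6]), 0.29)]
    (array([ 614.3, -349.5, -108. ]), np.float64(77.4262043561951))
2.5
```

View pics/scene0.png

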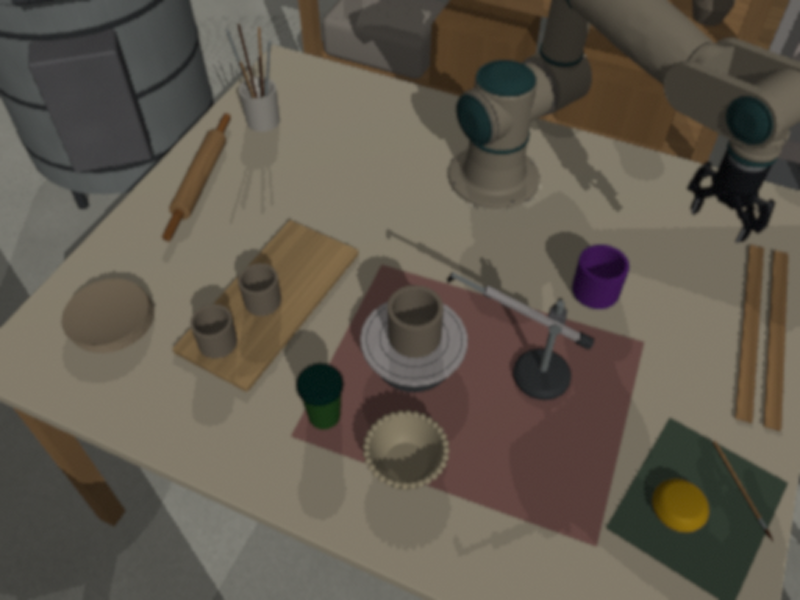

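View pics/top0.png

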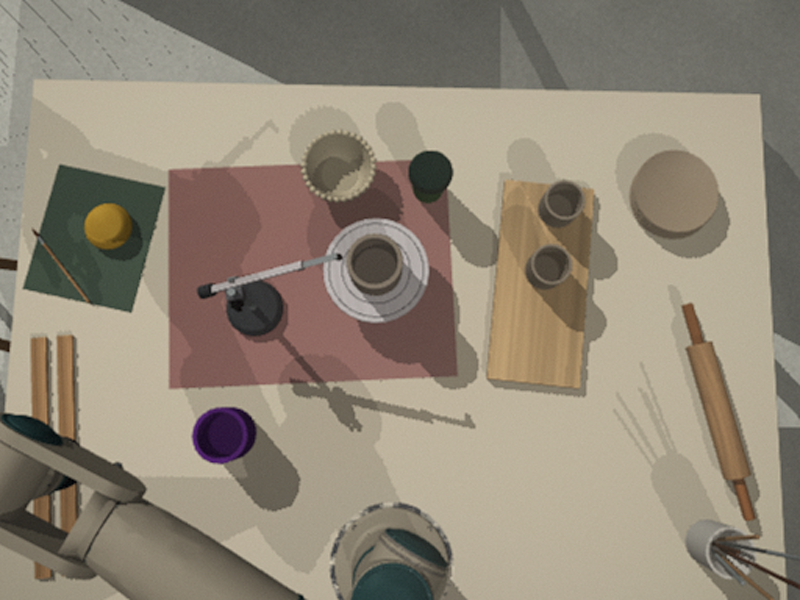

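Scene picture (800 px): the master pot stands on the wheel at (415,320). The purple look-alike stands on the table at (600,277) and isn't the one. The gauge arm runs (590,342) to (450,277), the board from (320,235) to (215,365), with its free end at upper right. Top view: pot (375,263), purple (223,435), board corners about (503,181), (594,188), (580,388), (487,379).

Run:
```python
from h import *
np.set_printoptions(precision=1,suppress=True)
from collections import defaultdict
D=defaultdict(list)
guess={"pot":{"scene":(266,214),"top":(238,173)},"wheel":{"scene":(266,219),"top":(238,171)},"gauge_hinge":{"scene":(353,209),"top":(150,180)},"bar_push":{"scene":(320,187),"top":(182,172)},"pointer_tip":{"scene":(285,182),"top":(216,163)},"board_free":{"scene":(193,172),"top":(340,230)},"cup0":{"scene":(165,192),"top":(350,172)}}
S={}
for k in range(3):
  for n in("scene","top"):
    s=S[n]=snap(n)
    for t in guess:
      for r in arm.spot_point(t,s):
        if np.linalg.norm(np.array(r["centre"])-guess[t][n])<16: D[t,n].append(r["centre"]);break
for t in guess:
    a,b=np.array(D[t,"scene"]),np.array(D[t,"top"])
    print(t,a.mean(0) if len(a) else 0,b.mean(0) if len(b) else 0, a.std(0) if len(a) else 0, tri(S["scene"],a.mean(0),S["top"],b.mean(0)) if len(a)*len(b) else "")
# board by colour, top
c=np.array([(503,181),(594,188),(580,388),(487,379)])/1.5625
w=np.array([atz(S["top"],q,18) for q in c]);print("board corners",w, "sides",[np.linalg.norm(w[i]-w[i-1]) for i in range(4)])
c2=np.array([(290,219),(358,250),(247,388),(176,350)])/1.5625
print("scene corners",np.array([atz(S["scene"],q,18 ) for q in c2]))
cv2.imwrite("pics/b.png",np.hstack([cv2.resize(S["scene"]["img"][150:270,215:315],(400,480),interpolation=3),cv2.resize(S["top"]["img"][115:235,190:290],(400,480),interpolation=3)]))
print(arm.state()["clock"], arm.state()["force"])
```

```text
pot [266.2 217.4] [236.1 172.6] [1.  1.7] (array([553.4,  47.9,  66.6]), np.float64(8.311105593689112))
wheel [265.  217.9] [238.6 172.4] [1.  0.9] (array([554.4,  42.4,  62.5]), np.float64(4.6241724534509165))
gauge_hinge [355.3 209.3] [151.1 181.7] [0.5 1.3] (array([503.3, 279.2, 177.7]), np.float64(2.667163314848155))
bar_push [318.8 189.4] [183.7 171.3] [1.4 2.8] (array([524.2, 180.6, 235.8]), np.float64(4.512523546420778))
pointer_tip [284.8 178.8] [220.5 164.1] [0.9 1.1] (array([540.8,  87.3, 251.3]), np.float64(1.1124301212010521))
board_free [191.1 168.7] [345.1 217.1] [2.1 1.6] (array([ 430.9, -284.9,   -5.3]), np.float64(0.07757926193615089))
cup0 [167.2 189.1] [348.9 171.5] [2.  1.2] (array([ 566.2, -289.6,   37.9]), np.float64(0.25543938670730787))
board corners [[ 745.2 -211.3   18. ]
 [ 734.2 -393.8   18. ]
 [ 336.1 -358.    18. ]
 [ 350.7 -178.4   18. ]] sides [np.float64(395.818985342782), np.float64(182.9030607490847), np.float64(399.7119106004933), np.float64(180.19852225695507)]
scene corners [[ 341.7 -353.9   18. ]
 [ 361.2 -176.1   18. ]
 [ 754.4 -211.1   18. ]
 [ 738.3 -381.1   18. ]]
4.9 [-0.1  0.4  0.3]
```

View pics/b.png

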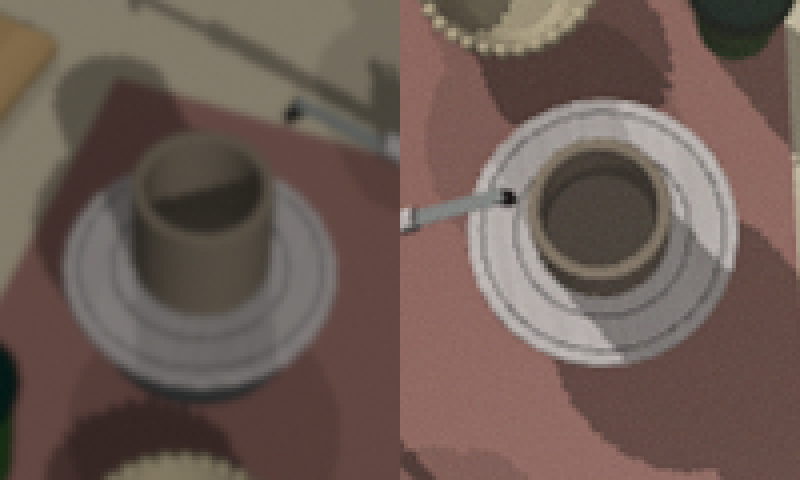

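The enlarged crop confirms the choice: the grey-brown cylinder on the aluminium disc is the pot. In the top crop its rim spans x 527–670, y 138–282 and the wheel x 467–739, y 98–366. The tip hangs at (510,198), next to the near rim.

Run:
```python
from h import *
np.set_printoptions(precision=1,suppress=True)
S=snap("scene");T=snap("top")
cr=lambda x,y,X,Y:(X+x/4,Y+y/4)
for z in(58,62,66,70,75):
    print(z,"wheel top",atz(T,cr(203,232,190,115),z)[:2],"wheel scene",atz(S,cr(200,266,215,150),z)[:2],"rim top",atz(T,cr(198.5,210,190,115),z+95)[:2],"rim scene",atz(S,cr(202.5,186,215,150),z+95)[:2])
def circ(s,c,r): return np.array([proj(s,c+r*np.array([np.cos(a),np.sin(a),0])) for a in np.linspace(0,6.28,72)])
for z in(58,62,66,70):
    c=np.array([556,42,z])
    for s,X,Y in((S,215,150),(T,190,115)):
        for o,r in((0,100),(95,50)):
            p=(circ(s,c+[0,0,o],r)-[X,Y])*4; print(z,o,p.min(0),p.max(0),end=' ')
    print()
```

```text
58 wheel top [552.6  38.2] wheel scene [547.6  37.1] rim top [551.4  39.6] rim scene [545.9  36.8]
62 wheel top [551.9  38.1] wheel scene [550.2  38.1] rim top [550.7  39.5] rim scene [548.7  38. ]
66 wheel top [551.2  38. ] wheel scene [552.8  39.2] rim top [549.9  39.4] rim scene [551.5  39.2]
70 wheel top [550.5  37.9] wheel scene [555.4  40.3] rim top [549.2  39.4] rim scene [554.3  40.3]
75 wheel top [549.6  37.8] wheel scene [558.6  41.7] rim top [548.2  39.2] rim scene [557.8  41.8]
58 0 [ 65.5 169.4] [337.9 393.9] 58 95 [131.7 143. ] [275.2 257.6] 58 0 [63.5 96.5] [332.  360.9] 58 95 [123.3 133.2] [267.  274.5] 
62 0 [ 65.3 166.2] [338.3 390.9] 62 95 [131.7 139.4] [275.5 254.2] 62 0 [63.  95.2] [332.2 360.3] 62 95 [122.9 131.9] [267.1 273.6] 
66 0 [ 65.1 162.9] [338.7 387.9] 66 95 [131.6 135.9] [275.7 250.8] 66 0 [62.5 93.9] [332.5 359.7] 66 95 [122.6 130.6] [267.2 272.8] 
70 0 [ 64.8 159.7] [339.  384.9] 70 95 [131.5 132.4] [276.  247.3] 70 0 [62.1 92.6] [332.8 359.2] 70 95 [122.2 129.3] [267.3 271.9]
```

```bash
cat >> h.py <<'E'
from scipy.spatial.transform import Rotation as Ro
def plan(p,yaw=None):
    st=arm.state(); q=st["tool_rot"]; R=Ro.from_quat(np.r_[q[1:],q[0]])
    print("t",round(st["clock"],2),"tcp",st["tcp_pos"],"F",st["force"],"gap",round(st["finger_gap"],3),"q",st["qpos"])
    print("d tool/100:",np.round(R.inv().apply(np.array(p)-st["tcp_pos"])/100,3))
    if yaw is not None: # direction of tool y, tool z down
        y=np.array([np.cos(yaw),np.sin(yaw),0]);z=np.array([0,0,-1.]);G=Ro.from_matrix(np.c_[np.cross(y,z),y,z])
        print("turn/180:",np.round((R.inv()*G).as_rotvec()/np.pi,4))
E
python3 - <<'E'
from h import *
np.set_printoptions(precision=2,suppress=True)
plan([525,173,300],np.arctan2(.981,-.192))
E
```

```text
t 5.0 tcp [212.51 480.09 231.33] F [ 0.56  0.44 -0.11] gap 1.0 q [ 1.08  0.05  1.4   0.    1.69 -0.07]
d tool/100: [-4.1  -1.54 -0.69]
turn/180: [ 0.    0.   -0.19]
```

Call:
arm_command(
  increments="-0.2 -0.07 -0.3; -0.5 -0.18 -0.5; -0.75 -0.28 -0.7; -1 -0.38 -0.7",
  grip=-1,
)

```text
invalid input
```

Call:
arm_command(
  increments="-0.3 -0.11 0 0 0 -0.04; -0.6 -0.22 0 0 0 -0.08; -1 -0.38 0 0 0 -0.11; -1 -0.38 0 0 0 -0.15; -1 -0.38 0 0 0 -0.19",
)

```text
clock: 5.42
tcp_pos: [290.2, 403.4, 231.5]
tool_rot: [0.0, -0.09, 0.996, 0.0]
force: [-0.3, -0.2, 0.1]
finger_gap: 1.003
grasp_force: 0.0
```

Run:
```python
from h import *
np.set_printoptions(precision=2,suppress=True)
plan([525,173,300],np.arctan2(.981,-.192))
```

```text
t 5.42 tcp [290.2  403.36 231.49] F [-0.28 -0.17  0.05] gap 1.003 q [ 0.87 -0.03  1.48 -0.    1.69 -0.88]
d tool/100: [-1.9  -2.69 -0.68]
turn/180: [ 0.  0. -0.]
```

Call:
arm_command(
  increments="-0.2 -0.3 -0.3 0 0 0; -0.4 -0.6 -0.6 0 0 0; -0.65 -0.9 -0.68 0 0 0",
  grip=-1,
)

```text
clock: 5.67
tcp_pos: [363.3, 332.5, 300.7]
tool_rot: [0.002, -0.091, 0.996, 0.001]
force: [-0.0, 0.9, 1.0]
finger_gap: 0.606
grasp_force: 0.0
```

Call:
arm_command(
  increments="-0.2 -0.3 0 0 0 0; -0.4 -0.6 0 0 0 0; -0.65 -0.9 0 0 0 0",
)

```text
clock: 5.92
tcp_pos: [443.8, 254.3, 297.8]
tool_rot: [0.001, -0.089, 0.996, 0.0]
force: [0.8, 0.3, 0.2]
finger_gap: 0.143
grasp_force: 0.0
```

Call:
arm_command(
  increments="-0.2 -0.3 0 0 0 0; -0.4 -0.6 0 0 0 0; -0.6 -0.89 0 0 0 0; -0.6 -0.89 0 0 0 0; -0.6 -0.89 0 0 0 0; -0.6 -0.89 0 0 0 0",
)

```text
clock: 6.42
tcp_pos: [517.7, 178.9, 296.9]
tool_rot: [-0.0, -0.089, 0.996, 0.0]
force: [0.1, -0.6, 0.5]
finger_gap: -0.0
grasp_force: 0.0
```

Run:
```python
from h import *
np.set_printoptions(precision=2,suppress=True)
plan([525,173,260],np.arctan2(.981,-.192))
S=snap("scene");T=snap("top")
a=cv2.resize(S["img"][120:270,235:385],(400,400),interpolation=3);b=cv2.resize(T["img"][110:230,130:250],(400,400),interpolation=3)
cv2.imwrite("pics/c.png",np.hstack([a,b]))
for n,s in(("s",S),("t",T)): print(n,"tcp at",proj(s,arm.state()["tcp_pos"]),"hinge189",)
```

```text
t 6.42 tcp [517.69 178.9  296.95] F [ 0.07 -0.6   0.47] gap -0.0 q [ 0.27  0.11  1.21  0.    1.82 -1.48]
d tool/100: [-0.06 -0.07  0.37]
turn/180: [ 0. -0. -0.]
s tcp at [322.64 172.36] hinge189
t tcp at [181.46 169.37] hinge189
```

View pics/c.png

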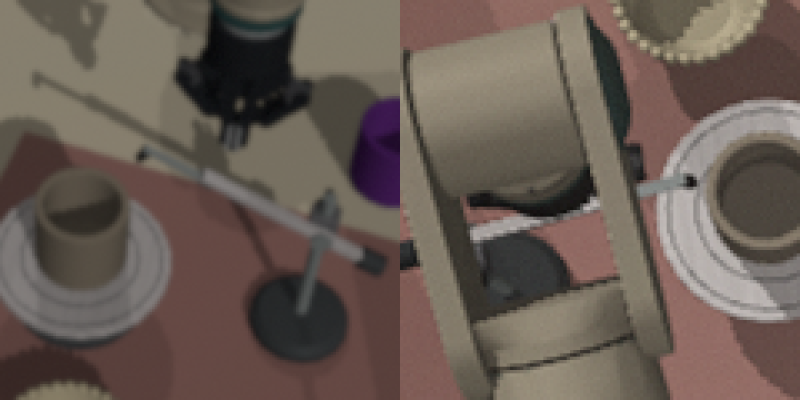

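Left crop: the shut fingertips at (233,145) hang just above the bar, about a finger's width short of the bar line. Right crop: the wrist covers the bar, the tip shows at (690,182). I'll move onto the bar line and descend.

Call:
arm_command(
  increments="-0.03 -0.03 0.1 0 0 0; -0.06 -0.07 0.2 0 0 0; -0.06 -0.07 0.3 0 0 0; -0.06 -0.07 0.4 0 0 0; -0.06 -0.07 0.4 0 0 0; -0.06 -0.07 0.4 0 0 0",
)

```text
clock: 7.02
tcp_pos: [524.6, 172.9, 255.9]
tool_rot: [-0.001, -0.089, 0.996, -0.0]
force: [0.2, -0.1, -0.3]
finger_gap: 0.001
grasp_force: 0.0
```

Run:
```python
from h import *
np.set_printoptions(precision=2,suppress=True)
plan([525,173,210])
S=snap("scene")
cv2.imwrite("pics/d.png",cv2.resize(S["img"][150:230,260:360],(750,600),interpolation=3))
```

```text
t 7.02 tcp [524.59 172.89 255.91] F [ 0.2  -0.06 -0.25] gap 0.001 q [ 0.25  0.13  1.27  0.    1.74 -1.5 ]
d tool/100: [-0.01  0.    0.46]
```

View pics/d.png

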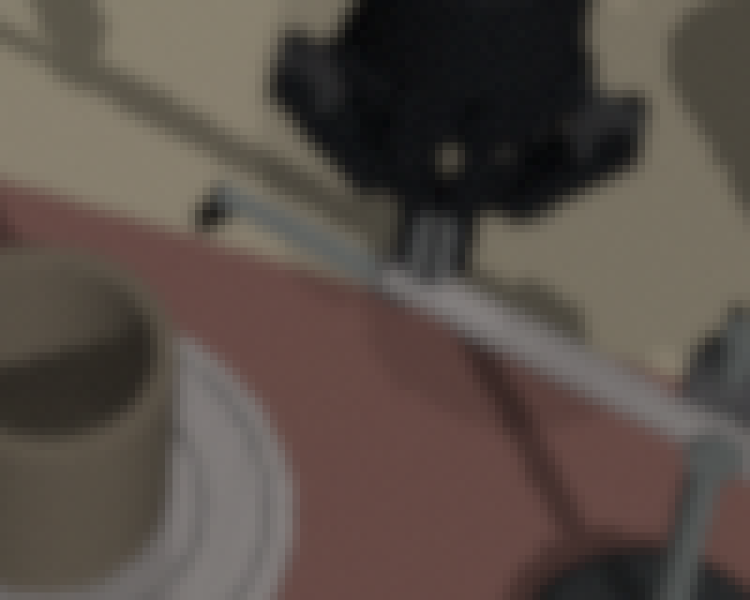

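The fingertips at (435,278) stand over the bar, roughly 18 mm short of its end at (385,270). The tip at (212,210) is still well above the rim. Pressing down.

Call:
arm_command(
  increments="0 0.02 0.03 0 0 0; 0 0.02 0.07 0 0 0; 0 0.02 0.11 0 0 0; 0 0.02 0.15 0 0 0; 0 0.02 0.15 0 0 0",
)

```text
clock: 7.48
tcp_pos: [524.8, 174.8, 241.6]
tool_rot: [0.0, -0.089, 0.996, -0.0]
force: [1.2, -0.5, 1.2]
finger_gap: 0.002
grasp_force: 0.7
```

Call:
arm_command(
  increments="0 0 0.04 0 0 0; 0 0 0.08 0 0 0; 0 0 0.12 0 0 0; 0 0 0.16 0 0 0; 0 0 0.2 0 0 0; 0 0 0.24 0 0 0; 0 0 0.28 0 0 0; 0 0 0.32 0 0 0; 0 0 0.34 0 0 0; 0 0 0.34 0 0 0; 0 0 0.34 0 0 0",
)

```text
clock: 8.4
tcp_pos: [524.3, 175.1, 207.3]
tool_rot: [-0.001, -0.089, 0.996, 0.0]
force: [0.5, -0.1, -0.3]
finger_gap: 0.002
grasp_force: 0.0
```

Run:
```python
from h import *
np.set_printoptions(precision=2,suppress=True)
plan([525,173,191])
S=snap("scene")
print([ (r["centre"],r["confidence"]) for r in arm.spot_point("pointer_tip",S)])
cv2.imwrite("pics/e.png",cv2.resize(S["img"][160:240,250:350],(750,600),interpolation=3))
```

```text
t 8.4 tcp [524.29 175.09 207.29] F [ 0.5  -0.1  -0.35] gap 0.002 q [ 0.26  0.14  1.36  0.    1.65 -1.49]
d tool/100: [-0.   -0.02  0.16]
[([278.1, 195.3], 0.49)]
```

View pics/e.png

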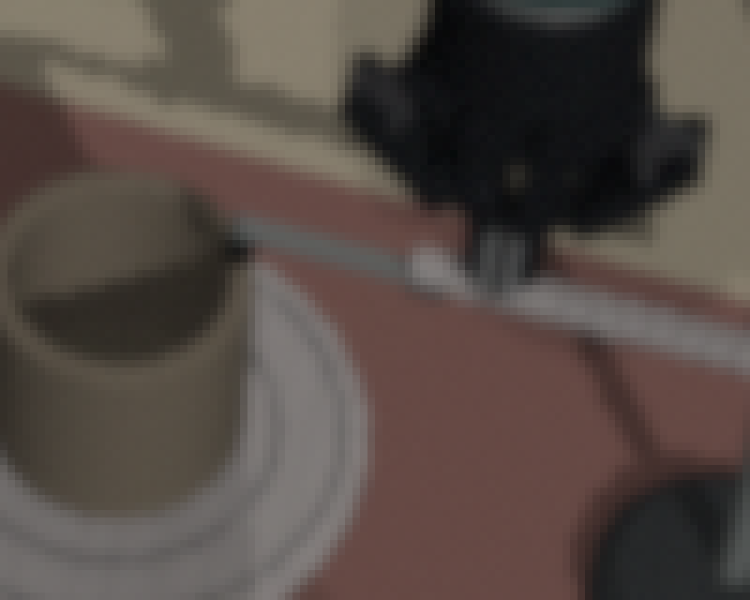

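The fingers (505,290) press the bar, which is now nearly level. The tip at (240,248) is approaching the rim. Continuing in smaller steps, reading the force while moving.

Call:
arm_command(
  increments="0 0 0.02 0 0 0; 0 0 0.04 0 0 0; 0 0 0.06 0 0 0; 0 0 0.08 0 0 0",
)

```text
clock: 8.83
tcp_pos: [524.8, 174.6, 200.2]
tool_rot: [0.0, -0.089, 0.996, -0.0]
force: [-0.3, -1.8, 3.3]
finger_gap: -0.003
grasp_force: 1.8
```

Call:
arm_command(
  increments="0 0 0.005 0 0 0; 0 0 0.01 0 0 0; 0 0 0.015 0 0 0; 0 0 0.02 0 0 0",
)

```text
clock: 9.17
tcp_pos: [524.8, 174.8, 198.1]
tool_rot: [0.0, -0.089, 0.996, -0.0]
force: [-0.0, -2.8, 3.3]
finger_gap: -0.001
grasp_force: 1.7
```

Call:
arm_command(
  increments="0 0 0.005 0 0 0; 0 0 0.01 0 0 0",
)

```text
clock: 9.33
tcp_pos: [524.8, 174.8, 197.1]
tool_rot: [0.0, -0.089, 0.996, 0.0]
force: [-0.1, -2.3, 3.0]
finger_gap: 0.002
grasp_force: 1.7
```

Call:
arm_command(
  increments="0 0 0.005 0 0 0; 0 0 0.01 0 0 0",
)

```text
clock: 9.5
tcp_pos: [524.8, 174.8, 196.2]
tool_rot: [0.0, -0.089, 0.996, -0.0]
force: [0.4, -2.9, 6.0]
finger_gap: 0.002
grasp_force: 2.6
```

Call:
arm_command(
  increments="0 0 0 0 0 0",
)

```text
clock: 9.58
tcp_pos: [524.8, 174.8, 196.2]
tool_rot: [0.0, -0.089, 0.996, -0.0]
force: [1.5, -2.5, 4.2]
finger_gap: 0.002
grasp_force: 1.9
```

Call:
arm_command(
  increments="0 0 0.003 0 0 0; 0 0 0.006 0 0 0",
)

```text
clock: 9.75
tcp_pos: [524.8, 174.8, 195.9]
tool_rot: [0.0, -0.089, 0.996, 0.0]
force: [0.2, -3.9, 7.0]
finger_gap: -0.001
grasp_force: 3.3
```

Call:
arm_command(
  increments="0 0 0.002 0 0 0; 0 0 0.002 0 0 0; 0 0 0.002 0 0 0; 0 0 0.002 0 0 0",
)

```text
clock: 10.08
tcp_pos: [524.8, 174.8, 195.8]
tool_rot: [0.0, -0.089, 0.996, -0.0]
force: [-1.0, -3.1, 6.2]
finger_gap: -0.003
grasp_force: 3.1
```

Run:
```python
from h import *
np.set_printoptions(precision=2,suppress=True)
plan([525,173,191])
f=[]
for i in range(5): S=snap("scene"); f.append(arm.state()["force"])
print(np.array(f),[ (r["centre"],r["confidence"]) for r in arm.spot_point("pointer_tip",S)])
for h in(158,163,168): print(h, (proj(S,[543,86,h])-[250,160])*12,(proj(S,[541.8,87.9,h])-[250,160])*12)
cv2.imwrite("pics/f.png",cv2.resize(S["img"][160:210,250:316],(792,600),interpolation=3))
```

```text
t 10.08 tcp [524.84 174.78 195.85] F [-0.96 -3.12  6.17] gap -0.003 q [ 0.25  0.14  1.37 -0.    1.62 -1.49]
d tool/100: [ 0.   -0.02  0.05]
[[-0.15 -3.02  7.38]
 [-0.35 -3.47  5.25]
 [-0.51 -3.56  5.91]
 [ 0.19 -2.84  6.52]
 [ 0.2  -4.19  6.91]] [([279.9, 198.4], 0.45), ([164.8, 190.0], 0.3)]
158 [387.68 486.23] [397.28 485.18]
163 [388.57 473.19] [398.2  472.14]
168 [389.47 460.07] [399.12 459.03]
```

View pics/f.png

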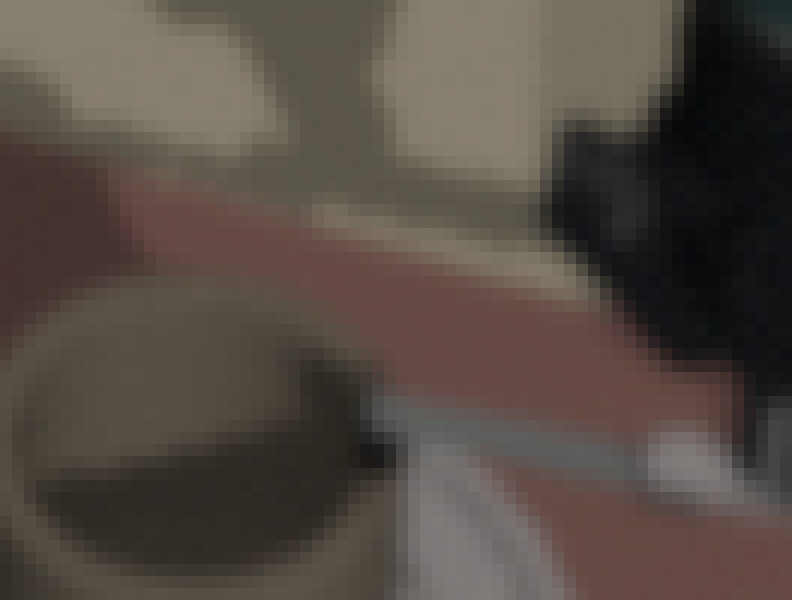

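The black tip (378,455) sits on the near rim. The force has settled at about 6.4 N against 3.3 N while only turning the hinge, so the tip force is about 1.6 N: a light touch, held well over 0.2 s. Retreating straight up, then going to the far wall.

Call:
arm_command(
  increments="0 0 -0.05 0 0 0; 0 0 -0.2 0 0 0; 0 0 -0.5 0 0 0; 0 0 -0.8 0 0 0; 0 -0.3 -0.8 0 0 0; 0 -0.6 -0.8 0 0 0; 0 -0.9 -0.8 0 0 0; 0 -0.9 -0.8 0 0 0",
  grip=0.1,
)

```text
clock: 11.05
tcp_pos: [541.0, 82.7, 274.5]
tool_rot: [-0.001, -0.087, 0.996, -0.0]
force: [-0.4, 0.7, 0.3]
finger_gap: 0.551
grasp_force: 0.0
```

Call:
arm_command(
  increments="0 -0.3 0 0 0 0; 0 -0.6 0 0 0 0; 0 -0.93 0 0 0 0; 0 -0.93 0 0 0 0; 0 -0.93 0 0 0 0; 0 -0.93 0 0 0 0",
)

```text
clock: 11.55
tcp_pos: [557.1, -4.3, 274.7]
tool_rot: [-0.0, -0.09, 0.996, 0.001]
force: [-0.6, -0.1, -0.1]
finger_gap: 0.548
grasp_force: 0.0
```

Run:
```python
from h import *
np.set_printoptions(precision=2,suppress=True)
plan([560.7,-5.1,190],np.arctan2(.981,-.192))
S=snap("scene");T=snap("top")
st=arm.state()
print(proj(S,st["tcp_pos"]),proj(T,st["tcp_pos"]), [(r["centre"],r["confidence"]) for r in arm.spot_point("pointer_tip",S)+arm.spot_point("pot",T)])
a=cv2.resize(S["img"][140:240,215:315],(400,400),interpolation=3);b=cv2.resize(T["img"][120:220,190:290],(400,400),interpolation=3)
cv2.imwrite("pics/g.png",np.hstack([a,b]))
for z in(65,70,74):
  c=np.array([552,39.5,z+95])
  e=np.array([proj(S,c+50*np.array([np.cos(t),np.sin(t),0])) for t in np.linspace(0,6.28,72)]);e=(e-[215,140])*4;print(z,e.min(0),e.max(0))
  e=np.array([proj(S,c-[0,0,95]+100*np.array([np.cos(t),np.sin(t),0])) for t in np.linspace(0,6.28,72)]);e=(e-[215,140])*4;print("  w",e.min(0),e.max(0))
```

```text
t 11.55 tcp [557.06  -4.3  274.74] F [-0.62 -0.09 -0.07] gap 0.548 q [-0.07  0.14  1.22  0.    1.78 -1.82]
d tool/100: [-0.04 -0.01  0.85]
turn/180: [ 0. -0. -0.]
[250.37 166.17] [255.91 156.7 ] [([276.0, 201.0], 0.59), ([235.4, 171.5], 0.86), ([147.2, 273.4], 0.65)]
65 [130.79 171.68] [274.55 286.02]
  w [ 64.49 198.93] [337.38 422.9 ]
70 [130.69 167.25] [274.86 281.72]
  w [ 64.21 194.88] [337.84 419.12]
74 [130.61 163.68] [275.11 278.26]
  w [ 63.99 191.62] [338.22 416.09]
```

View pics/g.png

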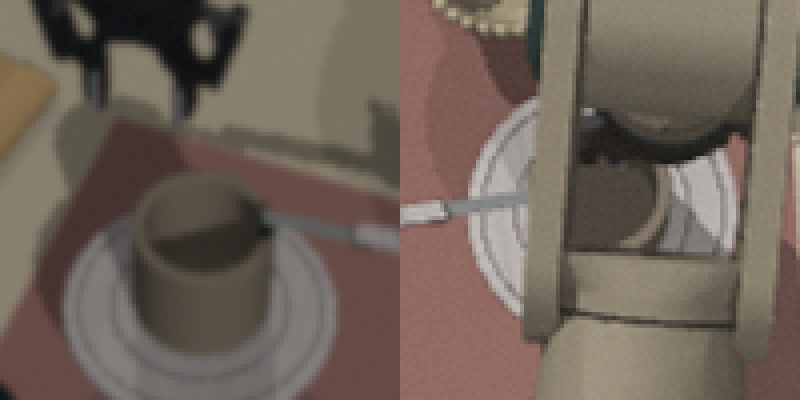

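Left crop: the gauge tip still sits on the rim at (265,225). The rim's back edge at y≈168 puts the wheel head at about z=69, the rim at about 164. The fingers straddle the far wall line. Descending.

Call:
arm_command(
  increments="-0.03 0 0.3 0 0 0; -0.03 0 0.6 0 0 0; -0.03 0 0.8 0 0 0; -0.03 0 0.9 0 0 0; -0.03 0 0.9 0 0 0; -0.03 0 0.9 0 0 0",
)

```text
clock: 12.25
tcp_pos: [560.4, -4.3, 186.1]
tool_rot: [0.0, -0.09, 0.996, 0.0]
force: [0.2, -0.3, -0.1]
finger_gap: 0.553
grasp_force: 0.0
```

Run:
```python
from h import *
np.set_printoptions(precision=2,suppress=True)
plan([560.7,-5.1,132],np.arctan2(.981,-.192))
S=snap("scene")
cv2.imwrite("pics/i.png",cv2.resize(S["img"][140:215,215:315],(800,600),interpolation=3))
```

```text
t 12.25 tcp [560.38  -4.31 186.08] F [ 0.19 -0.34 -0.14] gap 0.553 q [-0.07  0.17  1.37  0.    1.61 -1.82]
d tool/100: [-0.   -0.01  0.54]
turn/180: [-0.  0. -0.]
```

View pics/i.png

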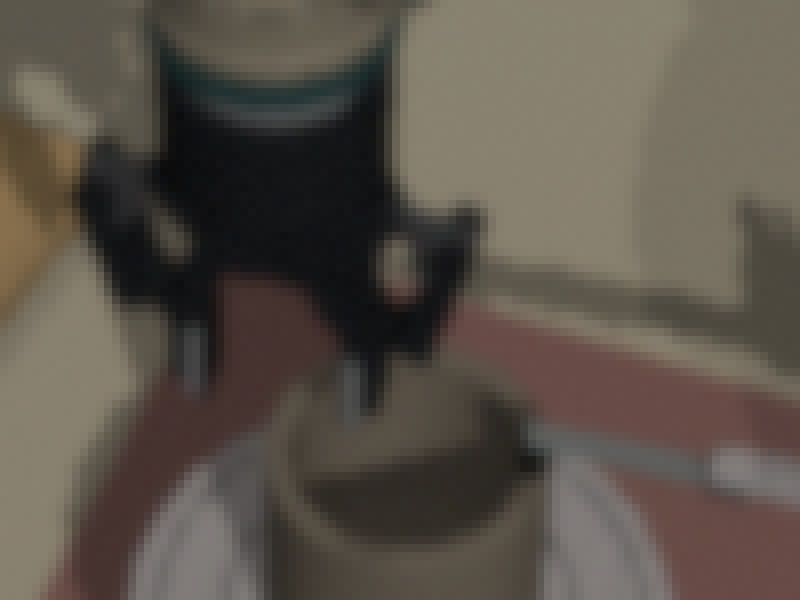

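The fingers at (190,385) and (350,415) straddle the far wall at about (290,430), and the tip is still on the rim at (530,455). Going down and gripping.

Call:
arm_command(
  increments="0 0 0.15 0 0 0; 0 0 0.3 0 0 0; 0 0 0.42 0 0 0; 0 0 0.52 0 0 0; 0 0 0.52 0 0 0; 0 0 0.52 0 0 0; 0 0 0.52 0 0 0",
)

```text
clock: 12.88
tcp_pos: [560.7, -4.7, 134.4]
tool_rot: [0.001, -0.089, 0.996, -0.0]
force: [0.7, 0.2, 0.7]
finger_gap: 0.552
grasp_force: 0.0
```

Call:
arm_command(
  increments="0 0 0 0 0 0; 0 0 0 0 0 0; 0 0 0 0 0 0; 0 0 0 0 0 0; 0 0 0 0 0 0; 0 0 0 0 0 0; 0 0 0 0 0 0; 0 0 0 0 0 0",
  grip=-1,
  grip_force=50,
)

```text
clock: 13.55
tcp_pos: [560.5, -4.5, 134.0]
tool_rot: [0.001, -0.089, 0.996, 0.0]
force: [-1.7, 2.5, 5.5]
finger_gap: 0.114
grasp_force: 50.8
```

Gap 9.7 mm, so the wall is gripped. Sliding the pot out level along the arm's line, away from the stand.

Call:
arm_command(
  increments="0 -0.03 0 0 0 0; 0 -0.07 0 0 0 0; 0 -0.12 0 0 0 0; 0 -0.17 0 0 0 0; 0 -0.22 0 0 0 0; 0 -0.28 0 0 0 0; 0 -0.34 0 0 0 0; 0 -0.4 0 0 0 0; 0 -0.45 0 0 0 0; 0 -0.45 0 0 0 0; 0 -0.45 0 0 0 0",
)

```text
clock: 14.47
tcp_pos: [568.6, -48.6, 133.9]
tool_rot: [0.001, -0.089, 0.996, 0.0]
force: [-0.6, 3.2, 5.0]
finger_gap: 0.112
grasp_force: 51.3
```

Run:
```python
from h import *
np.set_printoptions(precision=2,suppress=True)
plan([560.7,-5.1,132],np.arctan2(.981,-.192))
S=snap("scene")
print([(r["centre"],r["confidence"]) for r in arm.spot_point("pointer_tip",S)])
cv2.imwrite("pics/j.png",cv2.resize(S["img"][140:215,215:315],(800,600),interpolation=3))
```

```text
t 14.47 tcp [568.58 -48.63 133.93] F [-0.59  3.15  5.  ] gap 0.112 q [-0.15  0.23  1.4   0.    1.51 -1.9 ]
d tool/100: [0.   0.44 0.02]
turn/180: [ 0.  0. -0.]
[([277.6, 201.4], 0.58)]
```

View pics/j.png

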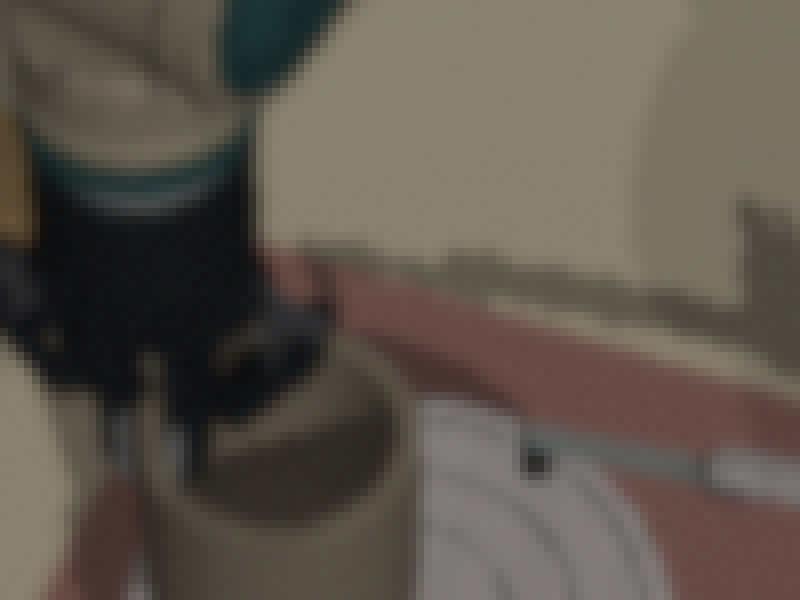

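The pot has slid clear: the tip hangs free at (537,460), and the near wall is now at (410,450). Lifting and planning the carry.

Call:
arm_command(
  increments="0 -0.02 -0.03 0 0 0; 0 -0.05 -0.08 0 0 0; 0 -0.08 -0.15 0 0 0; 0 -0.1 -0.25 0 0 0; 0 -0.1 -0.35 0 0 0; 0 -0.1 -0.4 0 0 0; 0 -0.1 -0.4 0 0 0; 0 -0.1 -0.4 0 0 0",
)

```text
clock: 15.23
tcp_pos: [570.1, -58.8, 173.7]
tool_rot: [0.0, -0.089, 0.996, -0.0]
force: [0.3, 0.1, -4.7]
finger_gap: 0.117
grasp_force: 50.1
```

Run:
```python
from h import *
np.set_printoptions(precision=2,suppress=True)
plan([444,-319,173],np.arctan2(.981,-.192))
```

```text
t 15.23 tcp [570.13 -58.79 173.71] F [ 0.3   0.11 -4.66] gap 0.117 q [-0.17  0.21  1.34  0.    1.59 -1.92]
d tool/100: [ 1.7  -2.34  0.01]
turn/180: [-0.  0. -0.]
```

Call:
arm_command(
  increments="0.04 -0.05 0 0 0 0; 0.12 -0.16 0 0 0 0; 0.22 -0.3 0 0 0 0; 0.34 -0.46 0 0 0 0; 0.46 -0.62 0 0 0 0; 0.57 -0.78 0 0 0 0",
)

```text
clock: 15.73
tcp_pos: [526.4, -147.3, 172.7]
tool_rot: [-0.001, -0.089, 0.996, 0.0]
force: [0.3, -0.4, -3.7]
finger_gap: 0.113
grasp_force: 50.3
```

Call:
arm_command(
  increments="0.12 -0.16 0 0 0 0; 0.23 -0.32 0 0 0 0; 0.34 -0.47 0 0 0 0; 0.46 -0.63 0 0 0 0; 0.57 -0.78 0 0 0 0",
)

```text
clock: 16.15
tcp_pos: [484.0, -234.3, 172.7]
tool_rot: [-0.0, -0.089, 0.996, 0.0]
force: [0.2, 0.2, -3.6]
finger_gap: 0.112
grasp_force: 50.3
```

Call:
arm_command(
  increments="0.12 -0.16 0 0 0 0; 0.23 -0.32 0 0 0 0; 0.34 -0.47 0 0 0 0; 0.45 -0.61 0 0 0 0; 0.52 -0.72 0 0 0 0; 0.56 -0.78 0 0 0 0; 0.56 -0.78 0 0 0 0; 0.56 -0.78 0 0 0 0; 0.56 -0.78 0 0 0 0",
)

```text
clock: 16.9
tcp_pos: [444.6, -318.7, 173.1]
tool_rot: [0.0, -0.09, 0.996, 0.0]
force: [-0.1, 0.2, -4.3]
finger_gap: 0.113
grasp_force: 50.3
```

Run:
```python
from h import *
np.set_printoptions(precision=2,suppress=True)
plan([444,-319,95],np.arctan2(.981,-.192))
S=snap("scene");T=snap("top")
for n,s in(("s",S),("t",T)):
  for f in (arm.spot_in,arm.spot_point): print(n,[(np.array(r["centre"]),round(r["confidence"],2)) for r in f("pot",s)])
print("expected pot base",[proj(s,[435,-274,106]) for s in(S,T)])
```

```text
t 16.9 tcp [ 444.56 -318.68  173.09] F [-0.09  0.16 -4.25] gap 0.113 q [-0.69  0.14  1.42  0.    1.58 -2.44]
d tool/100: [ 0.01 -0.    0.78]
turn/180: [ 0.  0. -0.]
s [(array([191. , 138.1]), 0.74), (array([384.9, 173.3]), 0.63)]
s [(array([381.8, 182.9]), 0.79), (array([187.6, 148.4]), 0.76)]
t [(array([342.1, 206.6]), 0.86), (array([142.8, 275.4]), 0.65)]
t [(array([347.1, 211.3]), 0.98), (array([146.3, 278.2]), 0.87)]
expected pot base [array([189.87, 147.81]), array([349.06, 212.5 ])]
```

The pot is where expected. Lowering, then feeling for the board.

Call:
arm_command(
  increments="0 0 0.06 0 0 0; 0 0 0.18 0 0 0; 0 0 0.32 0 0 0; 0 0 0.46 0 0 0; 0 0 0.58 0 0 0; 0 0 0.68 0 0 0; 0 0 0.75 0 0 0; 0 0 0.8 0 0 0; 0 0 0.8 0 0 0; 0 0 0.8 0 0 0",
)

```text
clock: 18.03
tcp_pos: [444.4, -319.4, 93.4]
tool_rot: [0.0, -0.089, 0.996, -0.0]
force: [-1.2, -0.6, -4.1]
finger_gap: 0.111
grasp_force: 50.4
```

Call:
arm_command(
  increments="0 0 0.01 0 0 0; 0 0 0.02 0 0 0; 0 0 0.03 0 0 0; 0 0 0.04 0 0 0",
)

```text
clock: 18.37
tcp_pos: [444.4, -319.4, 89.4]
tool_rot: [0.0, -0.089, 0.996, -0.0]
force: [-0.8, -0.1, -5.0]
finger_gap: 0.113
grasp_force: 50.3
```

Call:
arm_command(
  increments="0 0 0.01 0 0 0; 0 0 0.02 0 0 0; 0 0 0.03 0 0 0",
)

```text
clock: 18.62
tcp_pos: [444.3, -319.3, 86.1]
tool_rot: [0.0, -0.089, 0.996, 0.0]
force: [-0.0, -0.8, -3.8]
finger_gap: 0.112
grasp_force: 50.3
```

Call:
arm_command(
  increments="0 0 0.008 0 0 0; 0 0 0.016 0 0 0",
)

```text
clock: 18.78
tcp_pos: [444.3, -319.3, 84.5]
tool_rot: [0.0, -0.089, 0.996, 0.0]
force: [1.0, 0.0, -4.1]
finger_gap: 0.111
grasp_force: 50.3
```

Call:
arm_command(
  increments="0 0 0.007 0 0 0; 0 0 0.014 0 0 0",
)

```text
clock: 18.95
tcp_pos: [444.3, -319.3, 83.1]
tool_rot: [0.0, -0.089, 0.996, 0.0]
force: [0.6, -0.7, -4.8]
finger_gap: 0.114
grasp_force: 50.3
```

Call:
arm_command(
  increments="0 0 0.005 0 0 0; 0 0 0.01 0 0 0",
)

```text
clock: 19.12
tcp_pos: [444.3, -319.3, 82.1]
tool_rot: [0.0, -0.089, 0.996, 0.0]
force: [0.8, 0.9, -3.9]
finger_gap: 0.111
grasp_force: 50.3
```

Call:
arm_command(
  increments="0 0 0.006 0 0 0; 0 0 0.012 0 0 0",
)

```text
clock: 19.28
tcp_pos: [444.3, -319.3, 81.0]
tool_rot: [0.0, -0.089, 0.996, 0.0]
force: [0.3, 0.7, -3.6]
finger_gap: 0.117
grasp_force: 50.3
```

Call:
arm_command(
  increments="0 0 0.006 0 0 0; 0 0 0.012 0 0 0",
)

```text
clock: 19.45
tcp_pos: [444.3, -319.3, 79.7]
tool_rot: [0.0, -0.089, 0.996, 0.0]
force: [0.5, 0.1, -3.9]
finger_gap: 0.115
grasp_force: 50.3
```

Call:
arm_command(
  increments="0 0 0.006 0 0 0; 0 0 0.012 0 0 0",
)

```text
clock: 19.62
tcp_pos: [444.3, -319.3, 78.5]
tool_rot: [0.0, -0.089, 0.996, 0.0]
force: [0.6, -1.0, -4.9]
finger_gap: 0.113
grasp_force: 50.3
```

Call:
arm_command(
  increments="0 0 0.006 0 0 0; 0 0 0.012 0 0 0",
)

```text
clock: 19.78
tcp_pos: [444.3, -319.5, 77.6]
tool_rot: [0.0, -0.089, 0.996, -0.0]
force: [-1.6, -0.1, 1.2]
finger_gap: 0.115
grasp_force: 51.1
```

Call:
arm_command(
  increments="0 0 0.006 0 0 0; 0 0 0.012 0 0 0",
)

```text
clock: 19.95
tcp_pos: [444.5, -319.7, 77.6]
tool_rot: [0.0, -0.089, 0.996, -0.001]
force: [-4.4, 1.0, 9.7]
finger_gap: 0.108
grasp_force: 52.0
```

Call:
arm_command(
  increments="0 0 0.005 0 0 0; 0 0 0.01 0 0 0",
)

```text
clock: 20.12
tcp_pos: [444.7, -319.9, 77.6]
tool_rot: [0.001, -0.089, 0.996, -0.001]
force: [-7.1, 2.2, 13.6]
finger_gap: 0.115
grasp_force: 52.8
```

Set down: the force turned from −4 to +13 N at z 77.6. Easing off, then opening.

Call:
arm_command(
  increments="0 0 -0.008 0 0 0; 0 0 -0.015 0 0 0; 0 0 -0.02 0 0 0; 0 0 -0.02 0 0 0",
  grip_force=20,
)

```text
clock: 20.45
tcp_pos: [444.4, -319.6, 77.6]
tool_rot: [0.0, -0.089, 0.996, -0.0]
force: [-1.4, -0.3, 3.0]
finger_gap: 0.115
grasp_force: 51.9
```

Call:
arm_command(
  increments="0 0 0 0 0 0; 0 0 0 0 0 0; 0 0 0 0 0 0; 0 0 0 0 0 0; 0 0 0 0 0 0; 0 0 0 0 0 0",
  grip=0.1,
)

```text
clock: 20.95
tcp_pos: [444.3, -319.2, 77.1]
tool_rot: [0.0, -0.089, 0.996, 0.0]
force: [1.1, 0.2, 0.5]
finger_gap: 0.549
grasp_force: 0.0
```

Run:
```python
from h import *
np.set_printoptions(precision=2,suppress=True)
plan([444,-319,175])
```

```text
t 20.95 tcp [ 444.31 -319.25   77.09] F [1.09 0.16 0.48] gap 0.549 q [-0.69  0.22  1.53  0.    1.39 -2.44]
d tool/100: [ 0.    0.   -0.98]
```

Call:
arm_command(
  increments="0 0 -0.05 0 0 0; 0 0 -0.15 0 0 0; 0 0 -0.3 0 0 0; 0 0 -0.5 0 0 0; 0 0 -0.7 0 0 0; 0 0 -0.9 0 0 0; 0 0 -1 0 0 0",
)

```text
clock: 21.53
tcp_pos: [445.1, -320.0, 181.3]
tool_rot: [0.002, -0.089, 0.996, -0.002]
force: [1.8, 0.1, -0.0]
finger_gap: 0.548
grasp_force: 0.0
```

Call:
arm_command(
  increments="0 0 -0.2 0 0 0; 0 -0.2 -0.3 0 0 0; 0 -0.4 -0.4 0 0 0; 0 -0.6 -0.4 0 0 0; 0 -0.6 -0.4 0 0 0; 0 -0.6 -0.4 0 0 0",
)

```text
clock: 22.03
tcp_pos: [454.8, -378.8, 216.9]
tool_rot: [-0.0, -0.089, 0.996, 0.0]
force: [-0.0, 0.2, 0.0]
finger_gap: 0.552
grasp_force: 0.0
```

Run:
```python
from h import *
np.set_printoptions(precision=1,suppress=True)
S=snap("scene");T=snap("top")
g={"pot":((189,172),(345,222)),"pointer_tip":((278,201),(217,168)),"board_free":((191,169),(345,217))}
for t in g:
  u=[]
  for s,c in zip((S,T),g[t]):
    r=[np.array(x["centre"]) for x in arm.spot_point(t,s)]; r.sort(key=lambda q:np.linalg.norm(q-c)); u.append(r[0] if r else None)
  print(t,u,tri(S,u[0],T,u[1]) if all(x is not None for x in u) else "")
print("pot at z18",[ (proj(s,[435.6,-274.6,18])) for s in(S,T)])
# rim contour check in top: rim centre at z113 expected
print("rim exp",proj(T,[435.6,-274.6,113]),[(x["centre"],x["confidence"]) for x in arm.spot_in("pot",T)],arm.state()["clock"],arm.state()["force"])
```

```text
pot [array([193. , 170.8]), array([336.9, 215.7])] (array([ 437.4, -265.6,   -1.5]), np.float64(14.18590859693078))
pointer_tip [array([277.7, 200.2]), array([228.6, 173.4])] (array([536.2,  70.1, 142.4]), np.float64(0.565967600575094))
board_free [array([192.4, 171.2]), None] 
pot at z18 [array([192.4, 166.1]), array([343.2, 214.9])]
rim exp [349.8 212.1] [([140.3, 277.5], 0.93), ([344.0, 211.9], 0.73), ([169.4, 174.7], 0.52)] 22.4833 [-0.5 -0.   0. ]
```

```bash
python3 -c "
from plant import arm
print(arm.hand_in())"
```

```text
the job is handed in; nothing more can be done
None
```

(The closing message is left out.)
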